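# Draw a glass strip out over the shelf edge and lay it on the gluing stand

## Task

Fetch the blue glass strip from its lane in the low shelf for the mosaic gluing stand: press gently on its bare front end, draw it forward until about a third of its length sticks out level over the shelf's front edge, and let go of it there. Then take the overhanging end by its two sides, lift the strip out and set it down on the stand's two black-topped bars, level, centred and in line with the stand, letting it rest on the bars before you open the fingers. Leave the red and green strips and the other things on the table where they are.

Things in the scene. Friction and masses are not known exactly. Their poses are not given: they have to be found in the camera images.
- blue_glass: Blue glass strip, 140 mm long (x), 60 wide (y), 4 thick; origin: centre of its underside. 60 to 120 g, slippery (friction about 0.3). Lies flat in one of the three lanes, length along the shelf's x, front end 8 to 20 mm behind the deck's edge; only its front 30 to 42 mm is bare, the rest lies under the upper board. Breaks if pressed on the shelf with over 45 N. Tips off if over half sticks out
- red_glass: Red glass strip of the same size in another lane, to be left alone (not moved by 15 mm or more)
- green_glass: Green glass strip of the same size in another lane, to be left alone (not moved by 15 mm or more)
- glass_shelf: Fixed glass shelf; origin on the table, 70 mm below shelf_edge, same axes. Its deck has three lanes, centres at y = -72, 0, +72 mm, each 66 mm clear between strips 6 mm wide that stand 8 mm above the deck along its full depth. Under the deck is a base set back 30 mm from the front edge
- shelf_edge (a point): Middle of the front edge of the shelf's deck, on its top face, 70 mm above the table. x runs level inwards (about to the robot's left), y along the edge (about towards the robot), z up. The deck is 222 mm wide, 180 mm deep (x = 0 to 180). Dragging: closed fingertips pressed on the bare glass with 5 to 20 N carry it along by friction; it may slip, so check and repeat in short strokes over the deck
- upper_board (a point): Middle of the lower front edge of the board that covers the lanes, 50 mm inwards of shelf_edge and 38 mm above the deck, same axes. Board and yellow drawers reach 86 mm up from here, over the shelf's full width: an upright gripper bumps into them over the bare glass, so the tool must lean back out of the shelf (about to the robot's right) by 35 to 45 degrees, fingers pointing in and down
- glue_stand: Fixed gluing stand; origin on the table, 45 mm below stand_top, same axes. Two orange bars with black rubber tops at x = -35 and +35 mm, each 12 mm along x and 40 mm along y (narrower than the glass), stand 35 mm above a wooden base board (180 by 90 mm) whose top is 10 mm above the table
- stand_top (a point): Centre of the gluing stand at the height of the tops of its two bars, 45 mm above the table. x is the stand's length, pointing about to the robot's left, y its width, z up. The glass goes across both bars, its length along x (either way round), its centre here
- chip_plate: Round beige plate of blue mosaic chips, 196 mm across, 16 mm high, origin at the centre of its underside; to be left alone
- glue_bottle: Red glue bottle, 52 mm across, 165 mm high, origin at the centre of its foot; to be left alone
- nippers: Blue-handled glass nippers lying flat, about 170 mm long, 18 mm high, origin near the middle; to be left alone
- chip_jar: Orange jar, 68 mm across, 85 mm high, origin at the centre of its foot; to be left alone
- pencil_cup: Green cup, 72 mm across, 100 mm high, origin at the centre of its foot; to be left alone
There are look-alikes about, which are no part of the job. Leave any pink or yellow look-alike of the blue_glass alone.

How it is judged:
By the outcome, as a careful person would: the job done as asked, in the order asked, and still so for the second after the job is handed in, with the robot touching nothing.
It also fails if it takes over 69 s, if anything falls off the work surface, if the arm or the gripper's body presses on something with over 40 N, if the wrist force passes 120 N, or if a joint passes its speed limit or range.

## Robot

A 7-joint arm with a two-finger parallel gripper is mounted at the origin on the work surface. World frame = base frame: x ahead of the robot, y to its left, z up, the work surface at z = 0. Lengths are in m, angles in rad, forces in N, time in s.
With the tool pointing down it reaches from about 0.35 to 0.9 m from the base axis. Payload 19.9 kg.
Tool frame: the origin (TCP) lies between the finger pads; the fingertips stand tip_reach ahead of it and the grasp point (between the pads) is the TCP (tip_reach is the distance from the TCP to the fingertips, in m); z points along the fingers, x is the direction in which the jaws open and shut, and the axes are right-handed (so a half turn about z gives the same grasp; the last joint's range is limited). The gripper opens to 94 mm and grips with 3 to 60 N. Pads are 16 mm wide; open, the fingers measure 119 mm over their backs; the gripper's body (75 mm by 177 mm) begins 78 mm behind the grasp point.
Start: joints at [1.089, 0.417, -0.01, 1.614, 0.005, 1.111, -0.053], TCP at [0.266, -0.566, 0.224] pointing down, gripper open.
Joint ranges: [-2.81, 2.81], [-0.39, 2.02], [-1.27, 1.25], [0.06, 2.57], [-1.19, 4.33], [0.19, 2], [-2.82, 2.82]. Speed limits (rad/s): [1.89, 1.89, 2.39, 2.39, 3.01, 3.01, 3.01].

## Interface

Orientations are given as a unit quaternion [x, y, z, w].
In Python, from cell import * gives the robot as it stands.
- The arm moves only by the tool arm_command, never from a script. Its arguments are lists of equal length, an entry for each row: "dp": the shift along the tool's x, y, z in cm, a list of three; "yaw": the turn about the tool's z in rad; "hand": the closure, from 0 (fully open) to 1 (shut). In form: {"dp": [[dx, dy, dz], ...], "yaw": [yaw, ...], "hand": [hand, ...]}. A call has exactly 5 rows; each row is the pose to reach, as a shift and turn from the pose commanded when the call began, along the tool's axes at that moment; what a row does not reach only later rows make up. A row lasts 1/12 s, in which the tool goes at most 41.7 mm and 7.16 degrees, less where a joint would pass 70% of its speed; a pose out of reach is approached as far as the arm can. A call with a gripper value outside its range is refused whole. The fingers move at their own pace and stop on an object; the grip force is fixed at half the most. Time passes only in rows, so rows that repeat a pose let the fingers close, or fill a call up. It gives the time, the measured TCP pose, the force and the opening at its end, in the units of the state.
- observe(): the state, without advancing time (a new reading comes with each control period).
- grab_frame(name): name is "side" or "top"; returns the picture (384x512x3 uint8, blue, green, red); there is no depth.
- get_calibration(name): a dict with "vertical_fov" (degrees; the focal length in pixels is half the picture's height over the tangent of half this angle, whatever the lens; pixels are square), "cx", "cy" (the principal point, pixels), "R" (3x3) and "t" (3): a world point X has camera coordinates R X + t. Camera axes: x right, y down, z forward; pixel columns grow to the right and rows downward; lengths in m; the calibration is good to about 2 mm. A picture is of the moment at which its call begins. get_calibration takes no time and is no camera call.
- sign_off(): hands the job in, once; it reports no verdict.
The state is a dict: "time": time; "q": joint angles; "qd": joint speeds; "joint_torque": joint torques, N m; "ee_pos": TCP position; "eef_rot": TCP orientation; "wrist_force": force on the tool from outside, world axes, zero at the start; "wrist_torque": the same for the moment, N m; "opening": finger opening in m.
Only numpy, scipy, OpenCV 4.12 (cv2) and the standard library are available. Lean on these libraries where they do the work, as an engineer would, in place of code of your own. Each camera call takes 0.05 s, during which the arm holds its last target.

## Working session

There is one attempt and no reset: what is moved stays moved. The work goes in short steps, Python scripts to look and compute and a tool call to move; the robot and the scene stay as the last step left them, time stands still between calls to the robot, and variables do not carry over. Pictures are saved under pics/ and viewed, and the job is handed in when it is done.

Besides the shell and the picture viewer there is one more tool, called after "Emit:" as name([rows], argument=value, ...), one row to a line, values as JSON. arm_command: Moves the arm, as the interface text tells. Its arguments: {"type":"object","properties":{"dp":{"type":"array"},"yaw":{"type":"array"},"hand":{"type":"array"}},"required":["dp","yaw","hand"]}

```bash
ls; mkdir -p pics; python3 - <<'E'
from cell import *
import cv2
s=observe();print(s)
for n in("side","top"):
    c=get_calibration(n);print(n,c)
    cv2.imwrite(f"pics/{n}0.png",grab_frame(n))
E
```

```text
pics
{'time': 0.0, 'q': array([ 1.08949474,  0.41799746, -0.01027967,  1.61418452,  0.00470303,
        1.11071841, -0.05298599]), 'qd': array([-3.92799899e-04,  2.20944645e-04, -9.43093708e-04, -1.19488461e-03,
        4.01688487e-04, -1.39837521e-04,  2.56308931e-06]), 'joint_torque': array([-8.32410078e-04, -8.51248741e+01,  6.37603495e-01, -4.25995409e+01,
       -4.90078807e-02,  1.86146126e-02,  1.33354933e-04]), 'ee_pos': array([ 0.26591843, -0.56519971,  0.22380638]), 'eef_rot': array([ 8.44322644e-01, -5.35834733e-01, -5.68881659e-04, -2.97978107e-04]), 'wrist_force': array([-1.16293666,  0.46422695,  1.07751317]), 'wrist_torque': array([-0.00545118, -0.01901044,  0.012679  ]), 'opening': 0.09379748947739873}
side {'vertical_fov': 44.841586938988634, 'cx': 259.25234044896905, 'cy': 185.0861575725465, 'R': array([[ 0.95287429, -0.30265627,  0.02073082],
       [-0.18407854, -0.6311591 , -0.75349405],
       [ 0.24113415,  0.71416901, -0.6571278 ]]), 't': array([-0.51456954,  0.15658992,  1.51497942])}
top {'vertical_fov': 56.00774954433477, 'cx': 263.132996580949, 'cy': 193.5642278858329, 'R': array([[ 0.02854434, -0.99959116,  0.00165041],
       [-0.99212704, -0.02853253, -0.12194195],
       [ 0.12193919,  0.00184333, -0.99253586]]), 't': array([-0.04034146,  0.51685026,  1.10733705])}
```

View pics/side0.png

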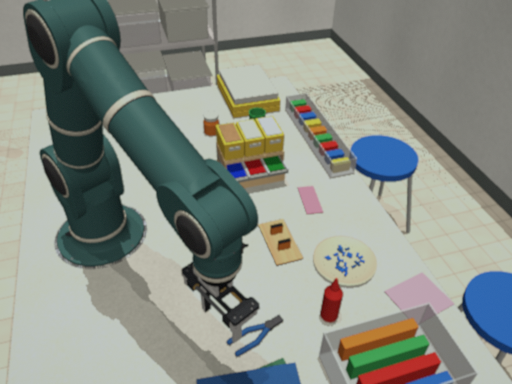

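View pics/top0.png

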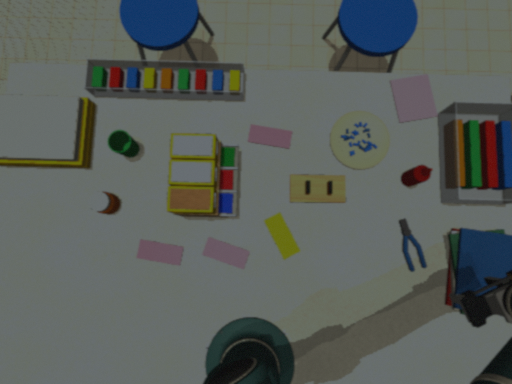

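The side view shows the shelf at about (250,165), with blue glass at (237,170), red at (257,167) and green at (273,163). The top view shows blue at (227,204), red at (227,180) and green at (228,157). The stand is at (317,188). The pink and yellow strips lying on the table are look-alikes. I'll enlarge both views next.

```bash
python3 - <<'E'
import cv2,numpy as np
a=cv2.imread('pics/top0.png')[125:225,160:260];b=cv2.imread('pics/side0.png')[110:200,205:305]
c=cv2.imread('pics/top0.png')[165:212,280:355]
cv2.imwrite('pics/c1.png',cv2.resize(a,None,fx=6,fy=6,interpolation=cv2.INTER_CUBIC))
cv2.imwrite('pics/c2.png',cv2.resize(b,None,fx=6,fy=6,interpolation=cv2.INTER_CUBIC))
cv2.imwrite('pics/c3.png',cv2.resize(c,None,fx=8,fy=8,interpolation=cv2.INTER_CUBIC))
E
```

```text
(no output)
```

View pics/c1.png

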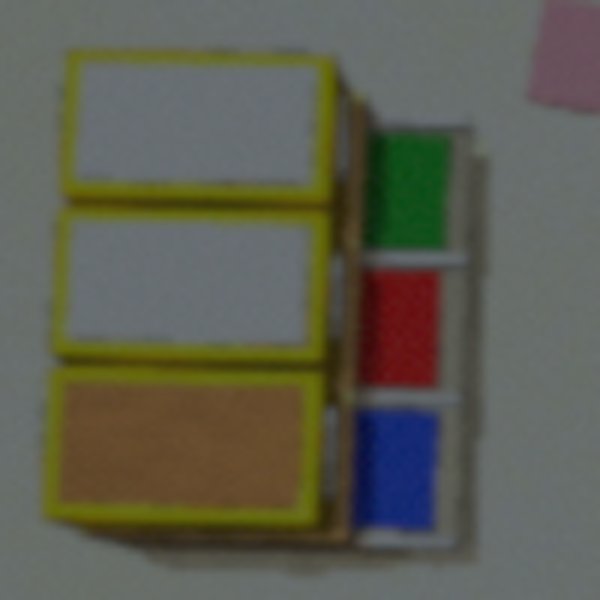

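View pics/c2.png

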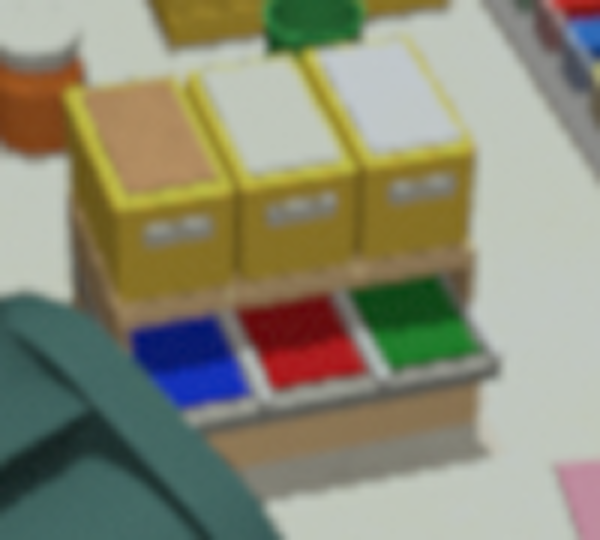

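View pics/c3.png

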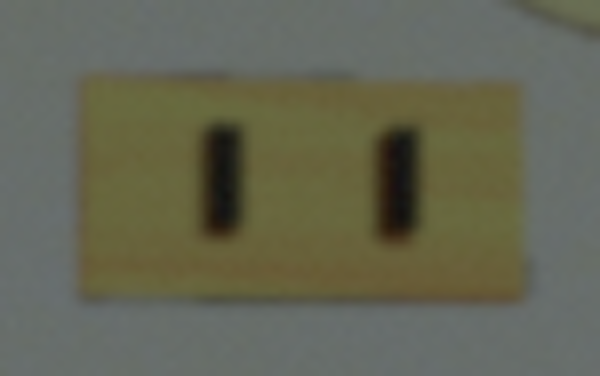

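```bash
cat > h.py <<'E'
import numpy as np,cv2
from cell import *
def ray(n,u,v,z):
    c=get_calibration(n);f=192/np.tan(np.radians(c['vertical_fov']/2));R=np.array(c['R']);t=np.array(c['t'])
    d=R.T@np.array([(u-c['cx'])/f,(v-c['cy'])/f,1]);o=-R.T@t
    return o+d*(z-o[2])/d[2]
def proj(n,X):
    c=get_calibration(n);f=192/np.tan(np.radians(c['vertical_fov']/2));p=np.array(c['R'])@X+np.array(c['t'])
    return np.array([c['cx']+f*p[0]/p[2],c['cy']+f*p[1]/p[2]])
def masks(im):
    h=cv2.cvtColor(im,cv2.COLOR_BGR2HSV)
    return {'blue':cv2.inRange(h,(108,140,50),(130,255,255)),'red':cv2.inRange(h,(0,160,50),(6,255,255))|cv2.inRange(h,(174,160,50),(180,255,255)),'green':cv2.inRange(h,(45,130,40),(80,255,255))}
E
python3 - <<'E'
from h import *
np.set_printoptions(precision=4,suppress=True)
for n,x0,y0,x1,y1 in(('top',210,140,245,222),('side',225,155,290,182)):
    m=masks(cv2.imread(f'pics/{n}0.png')[y0:y1,x0:x1])
    for k,v in m.items():
        cs,_=cv2.findContours(v,0,2)
        c=max(cs,key=cv2.contourArea)
        r=cv2.minAreaRect(c);b=cv2.boxPoints(r)+[x0,y0]
        print(n,k,r[1],r[2]);
        for p in b: print(p,ray(n,*p,.074))
print('strip ends z.078')
for p in((470,128),(463,258),(460,398),(457,545)):print(ray('top',160+p[0]/6,125+p[1]/6,.078))
print('side deck corner',ray('side',205+498/6,110+365/6,.07),ray('side',205+478/6,110+362/6,.07))
print('stand base z.01')
for p in((80,75),(522,82),(524,298),(80,297)):print(ray('top',280+p[0]/8-.5,165+p[1]/8-.5,.01))
im=cv2.imread('pics/top0.png')[165:212,280:355]
g=(im.max(2)<48).astype('uint8')
nn,l,st,ce=cv2.connectedComponentsWithStats(g)
for i in range(1,nn):
    if st[i,4]>20: print(st[i],ray('top',*(ce[i]+[280,165]),.045))
E
```

```text
top blue (12.771648406982422, 19.290510177612305) 3.814074993133545
[218.2212 211.6814] [0.4536 0.1083 0.074 ]
[219.5044 192.4336] [0.5122 0.107  0.074 ]
[232.2478 193.2832] [0.5108 0.0682 0.074 ]
[230.9646 212.531 ] [0.4522 0.0698 0.074 ]
top red (18.0, 12.0) 90.0
[220. 170.] [0.5814 0.1084 0.074 ]
[232. 170.] [0.5825 0.0717 0.074 ]
[232. 188.] [0.5269 0.0696 0.074 ]
[220. 188.] [0.5259 0.106  0.074 ]
top green (17.0, 12.0) 90.0
[221. 148.] [0.6504 0.1083 0.074 ]
[233. 148.] [0.6514 0.0713 0.074 ]
[233. 165.] [0.5981 0.0693 0.074 ]
[221. 165.] [0.5971 0.106  0.074 ]
side blue (13.480716705322266, 17.09749412536621) 80.53767395019531
[226.3243 164.9459] [0.4586 0.141  0.074 ]
[243.1892 162.1351] [0.5215 0.1399 0.074 ]
[245.4054 175.4324] [0.5081 0.0653 0.074 ]
[228.5405 178.2432] [0.4474 0.0671 0.074 ]
side red (16.13831329345703, 14.400341987609863) 65.55604553222656
[244.9658 161.9247] [0.5281 0.1393 0.074 ]
[258.0753 155.9658] [0.5846 0.1599 0.074 ]
[264.7534 170.6575] [0.5817 0.0715 0.074 ]
[251.6438 176.6164] [0.5273 0.053  0.074 ]
side green (16.546903610229492, 13.416406631469727) 63.43495178222656
[263.8 158.6] [0.6001 0.139  0.074 ]
[275.8 152.6] [0.6545 0.1612 0.074 ]
[283.2 167.4] [0.6512 0.0706 0.074 ]
[271.2 173.4] [0.5989 0.0506 0.074 ]
strip ends z.078
[0.6562 0.0548 0.078 ]
[0.5884 0.0558 0.078 ]
[0.5166 0.0547 0.078 ]
[0.4424 0.0534 0.078 ]
side deck corner [0.663 0.052 0.07 ] [0.6525 0.058  0.07  ]
stand base z.01
[ 0.5871 -0.109   0.01  ]
[ 0.5894 -0.2878  0.01  ]
[ 0.5016 -0.2887  0.01  ]
[ 0.4969 -0.1107  0.01  ]
[26 16  4 13 46] [ 0.5416 -0.1634  0.045 ]
[48 17  4 12 46] [ 0.5412 -0.2323  0.045 ]
```

```bash
python3 - <<'E'
from h import *
import cell
print([k for k in dir(cell) if k[0]!='_'])
try: print(tip_reach)
except Exception as e: print(e)
np.set_printoptions(precision=4,suppress=True)
off=-.42
print('drawer top z.194')
for p in((65,50),(336,55),(320,518),(42,520)):print(ray('top',160+p[0]/6+off,125+p[1]/6+off,.194))
# subpixel edge profiles: gray rows along shelf front, blue front
im=cv2.imread('pics/top0.png')
for r in (196,200,204,208): print(r,im[r,214:246].tolist()[0:0],im[r,214:246].astype(int)[:,0],im[r,214:246].astype(int)[:,2])
E
```

```text
['IKError', 'get_calibration', 'grab_frame', 'observe', 'sign_off', 'tip_reach']
0.019
drawer top z.194
[0.6589 0.2346 0.194 ]
[0.6602 0.11   0.194 ]
[0.4471 0.1076 0.194 ]
[0.4426 0.2319 0.194 ]
196 [] [ 63  72  48  41  47  57  64  73  92 111 117 116 115 116 116 117 115 113
  99  82  82  83  75  68  64  69  87 103 107 107 109 107] [ 76  74  67  71  58  33  10  15  15  20  22  20  15  21  19  22  20  26
  42  69  87  90  83  78  73  78  89 100 103 104 104 105]
200 [] [ 63  67  47  42  51  62  67  78  96 110 115 115 115 114 116 116 116 113
 100  85  82  81  74  64  69  86 104 108 108 107 107 106] [ 75  73  70  73  58  28  11  10  14  16  19  22  19  14  23  19  18  30
  50  74  89  89  81  72  75  88 100 103 104 104 103 103]
204 [] [ 52  55  44  42  55  63  68  78  97 112 116 116 116 116 115 116 115 113
 104  91  86  84  75  66  69  88 104 107 107 108 105 106] [ 66  65  71  73  58  27  13  12  17  21  21  20  23  21  21  23  22  35
  65  87  93  93  85  75  77  89 101 103 103 104 103 105]
208 [] [ 25  29  33  45  54  67  73  82  98 112 115 116 115 117 115 116 113 107
  94  88  85  79  68  61  70  86 104 107 108 109 110 109] [ 51  55  67  68  46  24  11  11  11  19  20  20  19  22  17  23  22  36
  64  88  93  86  75  70  77  88 101 104 104 103 103 104]
```

```bash
python3 - <<'E'
import cv2
a=cv2.imread('pics/top0.png')[250:340,420:512]
cv2.imwrite('pics/c4.png',cv2.convertScaleAbs(cv2.resize(a,None,fx=6,fy=6,interpolation=cv2.INTER_CUBIC),alpha=1.8))
E
```

```text
(no output)
```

View pics/c4.png

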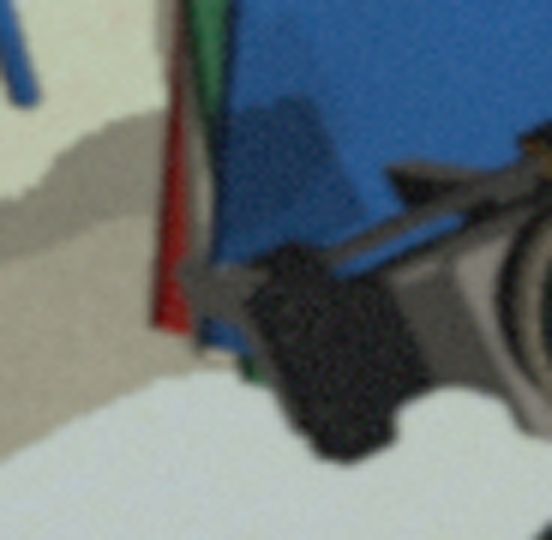

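```bash
cat >> h.py <<'E'
from scipy.spatial.transform import Rotation as Ro
np.set_printoptions(precision=4,suppress=True)
def rel(p,ang=0.8):
    s=observe();R=Ro.from_quat(s['eef_rot']).as_matrix()
    a=np.degrees(np.arctan2(R[1,0],R[0,0]))
    print('t %.2f'%s['time'],'pos',s['ee_pos'],'ang %.2f'%a,'tilt %.2f'%np.degrees(np.arccos(-R[2,2])),'F',s['wrist_force'],'op %.4f'%s['opening'])
    print('dp cm',R.T@(np.array(p)-s['ee_pos'])*100,'yaw %.3f'%-np.radians(ang-a),'q',s['q'])
E
python3 - <<'E'
from h import *
rel([.48,-.03,.26])
a=cv2.imread('pics/side0.png')[250:340,170:270]
cv2.imwrite('pics/c5.png',cv2.resize(a,None,fx=6,fy=6,interpolation=cv2.INTER_CUBIC))
E
```

```text
t 0.10 pos [ 0.266  -0.5652  0.2239] ang -64.80 tilt 0.06 F [ 0.2356 -0.2405 -0.1066] op 0.0945
dp cm [-39.3216 -42.1551  -3.5705] yaw -1.145 q [ 1.0895  0.4179 -0.0103  1.6141  0.0047  1.1107 -0.053 ]
```

View pics/c5.png

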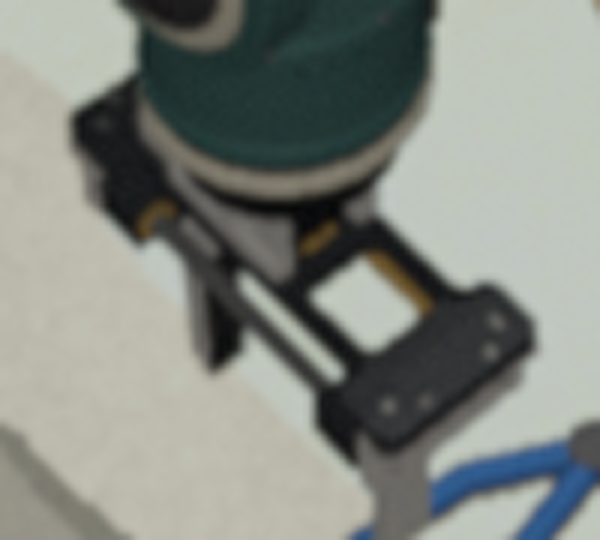

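Emit:
arm_command([
  [-2.5,-2.7,-0.6],
  [-5.2,-5.6,-1.2],
  [-7.9,-8.4,-1.8],
  [-10.5,-11.3,-2.4],
  [-13.1,-14,-3],
], yaw=[-0.08,-0.16,-0.24,-0.32,-0.4], hand=[1,1,1,1,1])

```text
time: 0.52
ee_pos: [0.3374, -0.3853, 0.2545]
eef_rot: [0.935, -0.355, -0.0, -0.0]
wrist_force: [1.6, 0.4, -0.5]
opening: 0.0639
```

```bash
python3 -c "
from h import *
rel([.48,-.03,.26])"
```

```text
t 0.52 pos [ 0.3374 -0.3853  0.2545] ang -41.64 tilt 0.03 F [ 1.6427  0.4419 -0.4988] op 0.0639
dp cm [-12.9505 -36.0288  -0.5532] yaw -0.741 q [ 0.9352  0.1909 -0.1632  1.8512  0.0348  1.1027  0.0324]
```

Emit:
arm_command([
  [-1.3,-3.6,-0.1],
  [-2.6,-7.2,-0.2],
  [-3.9,-10.8,-0.3],
  [-5.2,-14.4,-0.4],
  [-6.5,-18,-0.5],
], yaw=[-0.08,-0.16,-0.24,-0.32,-0.4], hand=[1,1,1,1,1])

```text
time: 0.93
ee_pos: [0.4089, -0.2081, 0.2595]
eef_rot: [0.987, -0.163, -0.0, 0.0]
wrist_force: [1.3, -1.5, 0.4]
opening: 0.0305
```

```bash
python3 -c "
from h import *
rel([.48,-.03,.26])"
```

```text
t 0.93 pos [ 0.4089 -0.2081  0.2595] ang -18.74 tilt 0.01 F [ 1.2685 -1.5358  0.4189] op 0.0305
dp cm [  1.0085 -19.15    -0.0566] yaw -0.341 q [ 0.7369  0.0936 -0.3531  1.9562  0.0366  1.0979  0.0415]
```

Emit:
arm_command([
  [0.2,-3.6,0],
  [0.4,-7.2,0],
  [0.6,-10.8,0],
  [0.8,-14.4,0],
  [1,-18,0],
], yaw=[-0.08,-0.16,-0.24,-0.32,-0.341], hand=[1,1,1,1,1])

```text
time: 1.35
ee_pos: [0.4769, -0.0413, 0.2595]
eef_rot: [1.0, 0.007, -0.0, 0.0]
wrist_force: [0.8, -0.3, 0.4]
opening: 0.0007
```

```bash
python3 - <<'E'
from h import *
rel([.481,.03,.20])
for n in('side','top'):
  im=grab_frame(n); cv2.imwrite(f'pics/{n}1.png',im)
a=cv2.imread('pics/side1.png')[60:240,150:350];b=cv2.imread('pics/top1.png')[100:280,150:350]
cv2.imwrite('pics/d1.png',cv2.resize(np.hstack([a,b]),None,fx=2,fy=2,interpolation=cv2.INTER_CUBIC))
E
```

```text
t 1.35 pos [ 0.4769 -0.0413  0.2595] ang 0.86 tilt 0.01 F [ 0.7508 -0.3205  0.4021] op 0.0007
dp cm [ 0.5187 -7.1231  5.9462] yaw 0.001 q [ 0.5132  0.1474 -0.5368  1.909   0.0842  1.1072 -0.0417]
```

View pics/d1.png

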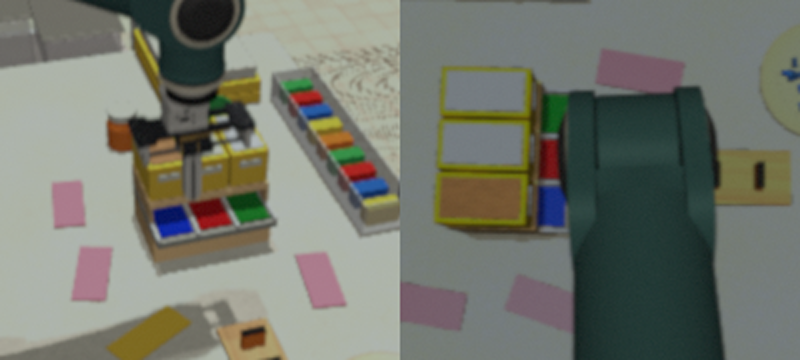

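Emit:
arm_command([
  [0.1,-2.8,3],
  [0.3,-5.7,6],
  [0.5,-8.6,9.5],
  [0.5,-8.6,13],
  [0.5,-8.6,14.5],
], yaw=[0,0,0,0,0], hand=[1,1,1,1,1])

```text
time: 1.87
ee_pos: [0.4787, 0.0443, 0.1105]
eef_rot: [1.0, 0.006, -0.002, -0.0]
wrist_force: [-0.5, -1.0, -0.9]
opening: 0.0004
```

```bash
python3 - <<'E'
from h import *
rel([.481,.068,.115])
E
```

```text
t 1.87 pos [0.4787 0.0443 0.1105] ang 0.70 tilt 0.25 F [-0.5131 -1.0244 -0.8696] op 0.0004
dp cm [ 0.2549 -2.367  -0.4457] yaw -0.002 q [ 0.3139  0.3683 -0.5508  2.0471  0.2639  0.7986 -0.3813]
```

Emit:
arm_command([
  [0.1,-0.6,-0.2],
  [0.2,-1.2,-0.4],
  [0.2,-1.8,-0.4],
  [0.2,-2.2,-0.4],
  [0.2,-2.3,-0.4],
], yaw=[0,0,0,0,0], hand=[1,1,1,1,1])

```text
time: 2.28
ee_pos: [0.4833, 0.0669, 0.1198]
eef_rot: [1.0, 0.005, 0.001, -0.0]
wrist_force: [0.1, -0.2, -0.4]
opening: 0.0004
```

```bash
python3 - <<'E'
from h import *
rel([.481,.069,.095])
im=grab_frame('side'); cv2.imwrite('pics/side2.png',im)
cv2.imwrite('pics/d2.png',cv2.resize(im[90:200,190:310],None,fx=6,fy=5,interpolation=cv2.INTER_CUBIC))
E
```

```text
t 2.28 pos [0.4833 0.0669 0.1198] ang 0.60 tilt 0.13 F [ 0.1035 -0.2432 -0.353 ] op 0.0004
dp cm [-0.2344 -0.2087  2.4748] yaw -0.003 q [ 0.2759  0.3627 -0.5607  2.0288  0.2623  0.817  -0.4257]
```

View pics/d2.png

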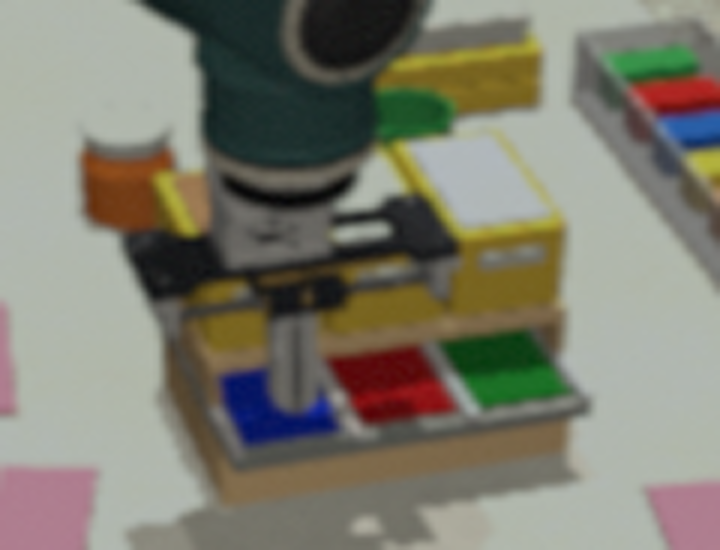

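Emit:
arm_command([
  [-0.1,-0.2,0.8],
  [-0.2,-0.2,1.6],
  [-0.2,-0.2,2.2],
  [-0.2,-0.2,2.4],
  [-0.2,-0.2,2.5],
], yaw=[0,0,0,0,0], hand=[1,1,1,1,1])

```text
time: 2.75
ee_pos: [0.4804, 0.0679, 0.0931]
eef_rot: [1.0, 0.005, -0.0, 0.0]
wrist_force: [-5.1, -2.4, 19.1]
opening: 0.0001
```

```bash
python3 - <<'E'
from h import *
rel([.481,.069,.093])
E
```

```text
t 2.75 pos [0.4804 0.0679 0.0931] ang 0.56 tilt 0.06 F [-5.114  -2.4488 19.1364] op 0.0001
dp cm [ 0.0588 -0.1137  0.0091] yaw -0.004 q [ 0.254   0.4038 -0.5418  2.0501  0.2973  0.764  -0.4596]
```

Emit:
arm_command([
  [0,0,-0.03],
  [0,0.3,-0.03],
  [0,0.6,-0.03],
  [0,0.9,-0.03],
  [0,1.2,-0.03],
], yaw=[0,0,0,0,0], hand=[1,1,1,1,1])

```text
time: 3.17
ee_pos: [0.4807, 0.0556, 0.0936]
eef_rot: [1.0, 0.005, -0.0, -0.0]
wrist_force: [-0.0, 0.7, 0.2]
opening: 0.0002
```

```bash
python3 - <<'E'
from h import *
rel([.481,.069,.093])
im=grab_frame('side'); cv2.imwrite('pics/side3.png',im)
cv2.imwrite('pics/d3.png',cv2.resize(im[130:200,210:310],None,fx=7,fy=7,interpolation=cv2.INTER_CUBIC))
E
```

```text
t 3.17 pos [0.4807 0.0556 0.0936] ang 0.56 tilt 0.01 F [-0.0299  0.7405  0.2024] op 0.0002
dp cm [ 0.0428 -1.3442  0.0647] yaw -0.004 q [ 0.2782  0.3998 -0.5398  2.0535  0.2938  0.7623 -0.4318]
```

View pics/d3.png

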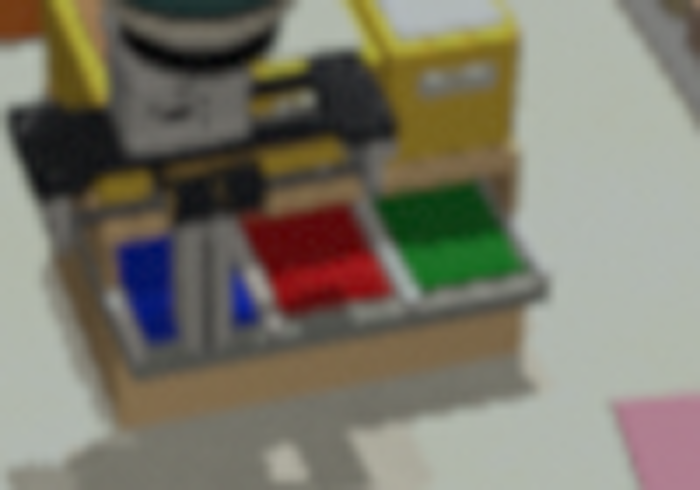

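Emit:
arm_command([
  [0,-0.4,-0.3],
  [0,-0.9,-0.3],
  [0,-1.35,-0.3],
  [0,-1.35,-0.1],
  [0,-1.35,0.05],
], yaw=[0,0,0,0,0], hand=[1,1,1,1,1])

```text
time: 3.63
ee_pos: [0.4807, 0.0699, 0.0932]
eef_rot: [1.0, 0.005, 0.0, 0.0]
wrist_force: [0.5, -3.3, 9.3]
opening: 0.0005
```

Emit:
arm_command([
  [0,0,0],
  [0,0,0],
  [0,0,0.02],
  [0,0,0.02],
  [0,0,0.02],
], yaw=[0,0,0,0,0], hand=[1,1,1,1,1])

```text
time: 4.05
ee_pos: [0.4807, 0.0699, 0.0933]
eef_rot: [1.0, 0.005, 0.0, -0.0]
wrist_force: [-0.9, -2.0, 7.0]
opening: 0.0005
```

Emit:
arm_command([
  [0,0,0.04],
  [0,0.2,0.04],
  [0,0.5,0.04],
  [0,0.8,0.04],
  [0,1.1,0.04],
], yaw=[0,0,0,0,0], hand=[1,1,1,1,1])

```text
time: 4.47
ee_pos: [0.4814, 0.0596, 0.0932]
eef_rot: [1.0, 0.006, 0.001, -0.001]
wrist_force: [0.6, 2.6, 9.7]
opening: 0.0003
```

```bash
python3 - <<'E'
from h import *
rel([.481,.07,.093])
im=grab_frame('side'); cv2.imwrite('pics/side4.png',im)
cv2.imwrite('pics/d4.png',cv2.resize(im[130:200,210:310],None,fx=7,fy=7,interpolation=cv2.INTER_CUBIC))
E
```

```text
t 4.47 pos [0.4814 0.0596 0.0932] ang 0.65 tilt 0.11 F [0.5953 2.6093 9.7219] op 0.0003
dp cm [-0.0269 -1.0378  0.0255] yaw -0.003 q [ 0.2713  0.4017 -0.5409  2.0524  0.2955  0.7601 -0.4392]
```

View pics/d4.png

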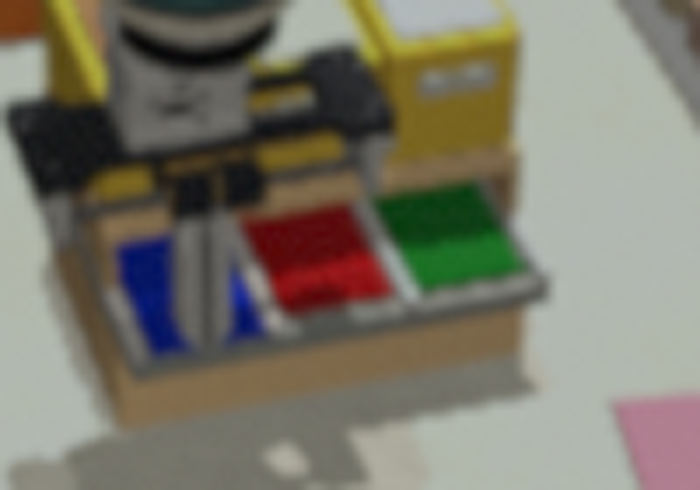

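Emit:
arm_command([
  [0,0,-0.3],
  [0,-0.5,-0.3],
  [0,-1.0,-0.3],
  [0,-1.1,-0.1],
  [0,-1.1,0],
], yaw=[0,0,0,0,0], hand=[1,1,1,1,1])

```text
time: 4.93
ee_pos: [0.4807, 0.0699, 0.093]
eef_rot: [1.0, 0.005, 0.0, 0.0]
wrist_force: [-12.3, -5.7, 42.6]
opening: 0.0005
```

Emit:
arm_command([
  [0,0,0],
  [0,0.3,0],
  [0,0.6,0],
  [0,0.9,0],
  [0,1.2,0],
], yaw=[0,0,0,0,0], hand=[1,1,1,1,1])

```text
time: 5.35
ee_pos: [0.4815, 0.0589, 0.0932]
eef_rot: [1.0, 0.006, 0.001, -0.001]
wrist_force: [-0.2, 2.6, 10.7]
opening: 0.0004
```

```bash
python3 - <<'E'
from h import *
rel([.481,.07,.093])
im=grab_frame('side'); cv2.imwrite('pics/side5.png',im)
cv2.imwrite('pics/d5.png',cv2.resize(im[130:200,210:310],None,fx=7,fy=7,interpolation=cv2.INTER_CUBIC))
E
```

```text
t 5.35 pos [0.4815 0.0589 0.0932] ang 0.65 tilt 0.12 F [-0.2189  2.6203 10.7331] op 0.0004
dp cm [-0.0341 -1.1095  0.0252] yaw -0.003 q [ 0.2726  0.4016 -0.5408  2.0525  0.2955  0.76   -0.4378]
```

View pics/d5.png

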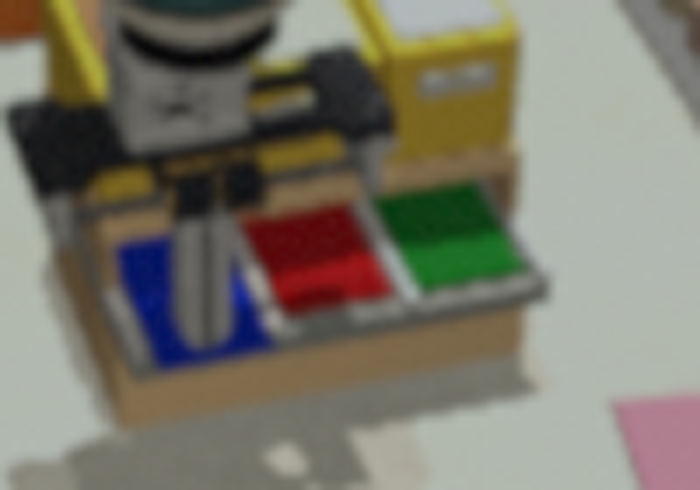

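Emit:
arm_command([
  [0,0,-0.15],
  [0,-0.4,-0.15],
  [0,-0.8,-0.15],
  [0,-1.1,-0.15],
  [0,-1.1,-0.12],
], yaw=[0,0,0,0,0], hand=[1,1,1,1,1])

```text
time: 5.82
ee_pos: [0.4804, 0.0695, 0.0937]
eef_rot: [1.0, 0.005, -0.0, -0.0]
wrist_force: [-0.2, 0.5, 0.3]
opening: 0.0004
```

Emit:
arm_command([
  [0,0,0.03],
  [0,0,0.06],
  [0,0,0.08],
  [0,0,0.1],
  [0,0,0.1],
], yaw=[0,0,0,0,0], hand=[1,1,1,1,1])

```text
time: 6.23
ee_pos: [0.4808, 0.0688, 0.0933]
eef_rot: [1.0, 0.005, 0.0, -0.0]
wrist_force: [-2.8, 1.0, 11.7]
opening: 0.0004
```

Emit:
arm_command([
  [0,0.15,0.02],
  [0,0.4,0.02],
  [0,0.7,0.02],
  [0,1.0,0.02],
  [0,1.3,0.02],
], yaw=[0,0,0,0,0], hand=[1,1,1,1,1])

```text
time: 6.65
ee_pos: [0.4812, 0.0562, 0.0932]
eef_rot: [1.0, 0.005, 0.001, -0.0]
wrist_force: [-2.0, 3.8, 10.4]
opening: 0.0006
```

```bash
python3 - <<'E'
from h import *
rel([.481,.07,.093])
im=grab_frame('side'); cv2.imwrite('pics/side6.png',im)
cv2.imwrite('pics/d6.png',cv2.resize(im[130:200,210:310],None,fx=7,fy=7,interpolation=cv2.INTER_CUBIC))
E
```

```text
t 6.65 pos [0.4812 0.0562 0.0932] ang 0.60 tilt 0.08 F [-1.994   3.846  10.4302] op 0.0006
dp cm [-0.0069 -1.385   0.0221] yaw -0.003 q [ 0.2777  0.4009 -0.5402  2.0534  0.2949  0.7602 -0.4326]
```

View pics/d6.png

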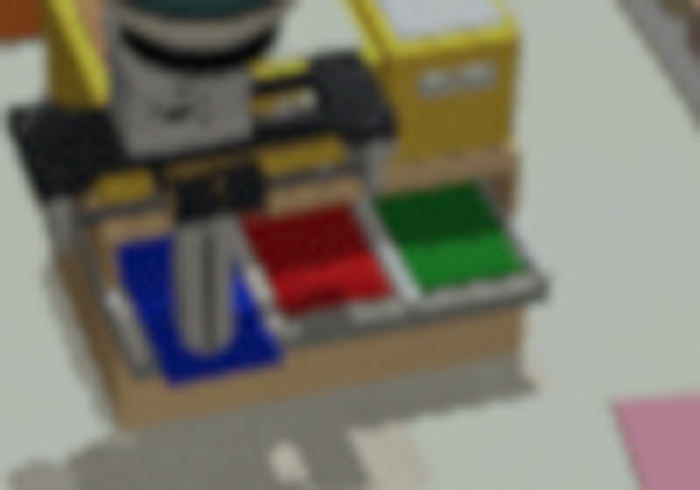

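Emit:
arm_command([
  [0,0,-0.15],
  [0,-0.4,-0.15],
  [0,-0.9,-0.15],
  [0,-1.3,-0.15],
  [0,-1.4,-0.12],
], yaw=[0,0,0,0,0], hand=[1,1,1,1,1])

```text
time: 7.12
ee_pos: [0.4805, 0.0699, 0.0938]
eef_rot: [1.0, 0.005, -0.0, 0.0]
wrist_force: [-0.2, -5.8, 1.6]
opening: 0.0004
```

Emit:
arm_command([
  [0,0,0.03],
  [0,0,0.06],
  [0,0,0.08],
  [0,0,0.1],
  [0,0,0.1],
], yaw=[0,0,0,0,0], hand=[1,1,1,1,1])

```text
time: 7.53
ee_pos: [0.4806, 0.0698, 0.0932]
eef_rot: [1.0, 0.005, 0.0, 0.0]
wrist_force: [-4.7, -1.2, 12.3]
opening: 0.0002
```

Emit:
arm_command([
  [0,0.15,0.02],
  [0,0.4,0.02],
  [0,0.7,0.02],
  [0,1.0,0.02],
  [0,1.3,0.02],
], yaw=[0,0,0,0,0], hand=[1,1,1,1,1])

```text
time: 7.95
ee_pos: [0.4811, 0.0576, 0.0932]
eef_rot: [1.0, 0.006, 0.001, -0.0]
wrist_force: [-2.4, 4.1, 12.0]
opening: 0.0003
```

```bash
python3 - <<'E'
from h import *
rel([.481,.07,.093])
im=grab_frame('side'); cv2.imwrite('pics/side7.png',im)
cv2.imwrite('pics/d7.png',cv2.resize(im[130:200,210:310],None,fx=7,fy=7,interpolation=cv2.INTER_CUBIC))
for p in((172,383),(282,360)):print(ray('side',p[0]/7+209.6,p[1]/7+129.6,.073))
E
```

```text
t 7.95 pos [0.4811 0.0576 0.0932] ang 0.64 tilt 0.08 F [-2.42    4.0824 11.9813] op 0.0003
dp cm [ 0.0042 -1.2356  0.0258] yaw -0.003 q [ 0.2754  0.4011 -0.5409  2.0532  0.2949  0.7604 -0.4349]
[0.458  0.0316 0.073 ]
[0.5148 0.0331 0.073 ]
```

View pics/d7.png

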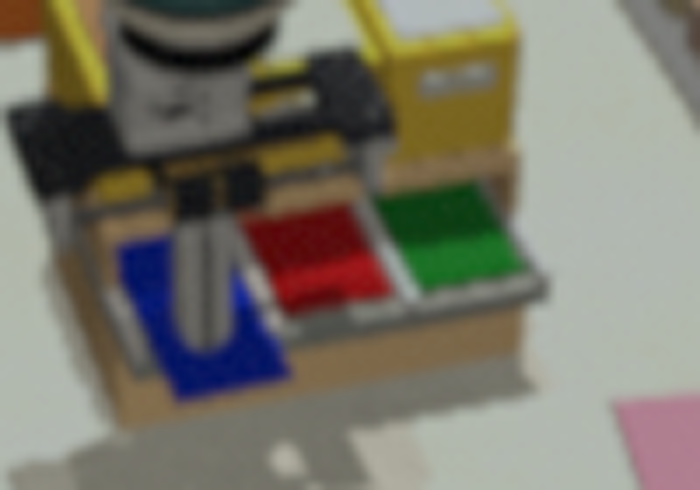

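```bash
python3 - <<'E'
from h import *
for p in((178,401),(290,377)):print(ray('side',p[0]/7+209.6,p[1]/7+129.6,.073))
for p in((545,283),(548,295),(265,333),(135,368)):print(ray('side',p[0]/7+209.6,p[1]/7+129.6,.07))
E
```

```text
[0.4572 0.0179 0.073 ]
[0.5149 0.0197 0.073 ]
[0.6627 0.0568 0.07  ]
[0.6609 0.0473 0.07  ]
[0.5137 0.0588 0.07  ]
[0.4443 0.051  0.07  ]
```

Emit:
arm_command([
  [0,0,-0.15],
  [0,-0.4,-0.15],
  [0,-0.8,-0.15],
  [0,-1.15,-0.15],
  [0,-1.2,-0.12],
], yaw=[0,0,0,0,0], hand=[1,1,1,1,1])

```text
time: 8.42
ee_pos: [0.4805, 0.0696, 0.0938]
eef_rot: [1.0, 0.006, -0.0, -0.0]
wrist_force: [-0.3, -0.1, -0.7]
opening: 0.0006
```

Emit:
arm_command([
  [0,0,0.03],
  [0,0,0.06],
  [0,0,0.08],
  [0,0,0.1],
  [0,0,0.1],
], yaw=[0,0,0,0,0], hand=[1,1,1,1,1])

```text
time: 8.83
ee_pos: [0.4806, 0.0688, 0.0933]
eef_rot: [1.0, 0.005, 0.0, -0.0]
wrist_force: [-4.3, 0.9, 11.9]
opening: 0.0006
```

Emit:
arm_command([
  [0,0.15,0.02],
  [0,0.4,0.02],
  [0,0.7,0.02],
  [0,1.0,0.02],
  [0,1.25,0.02],
], yaw=[0,0,0,0,0], hand=[1,1,1,1,1])

```text
time: 9.25
ee_pos: [0.4811, 0.0566, 0.0932]
eef_rot: [1.0, 0.005, 0.0, -0.0]
wrist_force: [-2.1, 3.1, 12.2]
opening: 0.0003
```

```bash
python3 - <<'E'
from h import *
rel([.481,.07,.093])
im=grab_frame('side'); cv2.imwrite('pics/side8.png',im)
cv2.imwrite('pics/d8.png',cv2.resize(im[130:200,210:310],None,fx=7,fy=7,interpolation=cv2.INTER_CUBIC))
E
```

```text
t 9.25 pos [0.4811 0.0566 0.0932] ang 0.60 tilt 0.07 F [-2.0787  3.1056 12.1605] op 0.0003
dp cm [ 0.0003 -1.3412  0.0227] yaw -0.004 q [ 0.2769  0.401  -0.5403  2.0533  0.2949  0.7604 -0.4337]
```

View pics/d8.png

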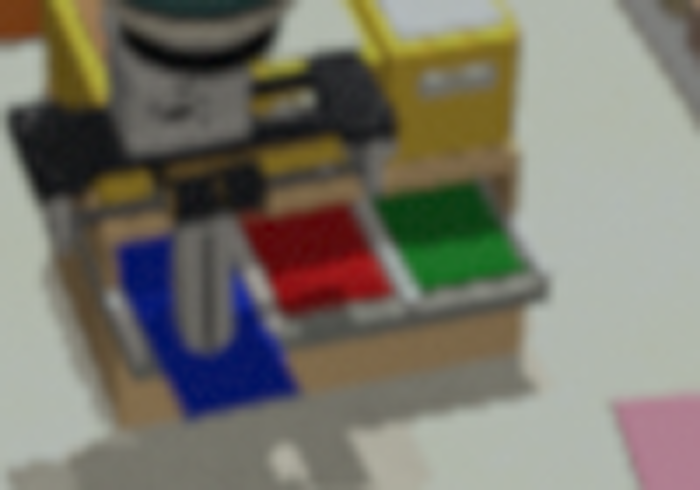

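Emit:
arm_command([
  [0,0,-0.3],
  [0,0,-1.5],
  [0,1,-4],
  [0,4.5,-7],
  [0,8.5,-9],
], yaw=[0,0,0,0,0], hand=[1,1,1,0.5,0])

```text
time: 9.72
ee_pos: [0.4817, -0.0215, 0.1819]
eef_rot: [1.0, 0.007, 0.001, -0.0]
wrist_force: [0.9, -0.2, 0.2]
opening: 0.0107
```

Emit:
arm_command([
  [0,4,0],
  [0,8,0],
  [0,12,0],
  [0,16,0],
  [0,16,0],
], yaw=[0,0,0,0,0], hand=[0,0,0,0,0])

```text
time: 10.13
ee_pos: [0.482, -0.1901, 0.1798]
eef_rot: [1.0, 0.001, -0.0, 0.001]
wrist_force: [0.7, -1.5, -0.1]
opening: 0.0441
```

```bash
python3 - <<'E'
from h import *
rel([.481,.07,.093])
for n in('side','top'):
  im=grab_frame(n); cv2.imwrite(f'pics/{n}9.png',im)
a=cv2.imread('pics/side9.png')[130:210,210:310];b=cv2.imread('pics/top9.png')[130:226,170:290]
cv2.imwrite('pics/d9.png',cv2.resize(a,None,fx=7,fy=7,interpolation=cv2.INTER_CUBIC))
cv2.imwrite('pics/e9.png',cv2.resize(b,None,fx=6,fy=6,interpolation=cv2.INTER_CUBIC))
E
```

```text
t 10.13 pos [ 0.482  -0.1901  0.1798] ang 0.09 tilt 0.10 F [ 0.6758 -1.5443 -0.088 ] op 0.0441
dp cm [ -0.0591 -26.0291   8.6301] yaw -0.012 q [ 0.7046  0.3102 -0.4606  1.9108  0.1689  0.9575  0.167 ]
```

View pics/d9.png

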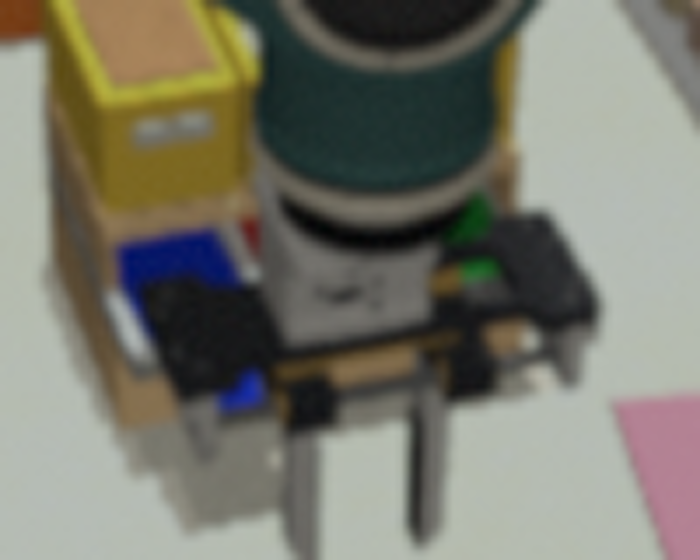

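View pics/e9.png

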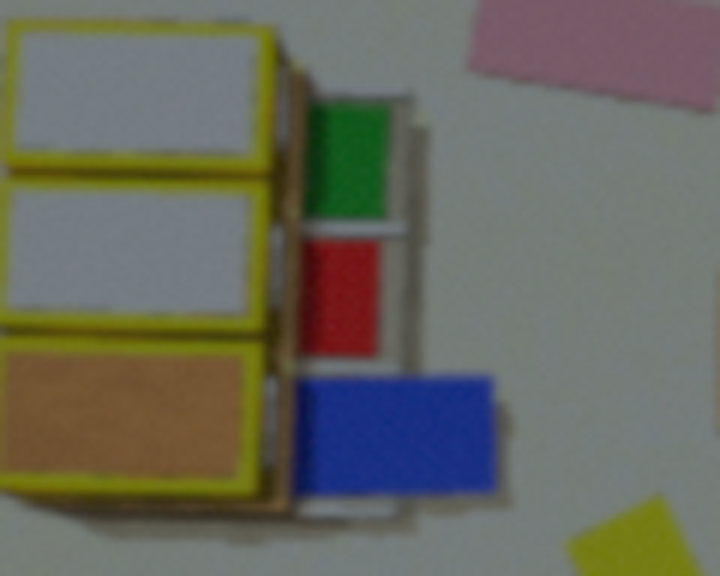

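```bash
python3 - <<'E'
from h import *
im=cv2.imread('pics/top9.png').astype(float)
S=(im[:,:,0]-im[:,:,2])  # blue-red
def cross(v,lo,thr,sgn):
    # subpixel crossing in 1d
    for i in range(len(v)-1):
        if (v[i]-thr)*(v[i+1]-thr)<=0 and (v[i+1]-v[i])*sgn>0: return lo+i+(thr-v[i])/(v[i+1]-v[i])
# top/bottom edges at columns
T=[];B=[];F=[]
for c in range(226,250):
    v=S[185:220,c]; T.append((c,cross(v,185,45,1))); B.append((c,cross(v,185,45,-1)))
for r in range(196,210):
    v=S[r,235:262];F.append((cross(v,235,45,-1),r))
for nm,L in(('top',T),('bot',B),('front',F)):
    P=np.array([ray('top',a,b,.074)[:2] for a,b in L if a is not None and b is not None])
    i=1 if nm!='front' else 0
    k=np.polyfit(P[:,i],P[:,1-i],1);print(nm,'slope',k[0],'mean',P.mean(0),'at y=.043' if i else '',np.polyval(k,.043) if i else '')
# deck edge profile rows in lanes red/green
for r in(150,155,160,175,180,185): print(r,im[r,230:246].sum(1).astype(int))
# stand
g=cv2.imread('pics/top0.png').astype(float)
m=(g[:,:,2]-g[:,:,0])
print(np.round(m[188,284:352]).astype(int))
P=[]
for nm,rng in(('T',range(292,342)),('B',range(292,342))):
    L=[]
    for c in rng:
        v=m[165:212,c];x=cross(v,165,20,1) if nm=='T' else cross(v[::-1],0,20,1)
        if x is None: continue
        L.append(ray('top',c,x if nm=='T' else 211-x,.01)[:2])
    L=np.array(L);k=np.polyfit(L[:,1],L[:,0],1);res=L[:,0]-np.polyval(k,L[:,1]);print(nm,k,res.std(),'x at y=-.198',np.polyval(k,-.198))
# ends
E=[]
for sgn in(1,-1):
    L=[]
    for r in range(178,200):
        v=m[r,280:355];x=cross(v,280,20,1) if sgn>0 else 354-cross(v[::-1],0,20,1)
        L.append(ray('top',x,r,.01)[:2])
    L=np.array(L);print('end',np.median(L,0));E.append(np.median(L,0)[1])
print('mid y',np.mean(E),'len',E[0]-E[1])
# dark bars weighted
d=np.clip(75-g.max(2),0,None)
for c0,c1 in((302,314),(324,337)):
    w=d[176:200,c0:c1];w=np.where(w>15,w,0);yy,xx=np.mgrid[176:200,c0:c1]
    print('bar',ray('top',(w*xx).sum()/w.sum(),(w*yy).sum()/w.sum(),.045))
E
```

```text
top slope -0.047353242052470365 mean [0.5145 0.0523] at y=.043 0.5149085777763126
bot slope -0.047767132205781916 mean [0.4546 0.0501] at y=.043 0.45489046586628007
front slope 0.06336109769365586 mean [0.4844 0.0072]  
150 [131 133 126 143 167 229 271 279 294 322 338 346 359 365 366 365]
155 [130 132 141 160 194 252 277 266 241 240 268 316 352 367 366 364]
160 [133 132 147 160 217 275 281 267 243 244 263 317 352 364 366 361]
175 [167 164 193 250 286 296 293 265 232 244 296 348 363 360 359 361]
180 [166 170 198 249 291 300 279 248 233 246 291 347 358 363 361 359]
185 [159 167 198 248 295 305 277 247 242 263 311 352 364 361 361 360]
[-2 -3 -3 -3 -1 11 36 43 44 43 43 44 42 43 42 43 43 42 43 42 40 33 18  3
  3 14 30 38 42 42 44 42 43 42 43 41 42 43 44 44 44 43 40 35 26  7  2 13
 31 44 44 44 45 45 44 45 44 45 44 44 39 19  3 -3 -2 -4 -4 -3]
T [-0.0123  0.5854] 0.00022997788493403693 x at y=-.198 0.5878764783243366
B [-0.0092  0.4966] 0.0001600408649454577 x at y=-.198 0.49843130042033407
end [ 0.5393 -0.1095]
end [ 0.5445 -0.2885]
mid y -0.19899176388231052 len 0.17904218845384406
bar [ 0.5411 -0.1634  0.045 ]
bar [ 0.5421 -0.2324  0.045 ]
```

```bash
python3 - <<'E'
from h import *
for c in (236,236.5,237): print(ray('top',c,180,.07))
rel([.485,.043,.14],2.7)
E
```

```text
[0.5525 0.0586 0.07  ]
[0.5526 0.0571 0.07  ]
[0.5526 0.0556 0.07  ]
t 10.23 pos [ 0.4828 -0.1837  0.1797] ang 0.41 tilt 0.01 F [-0.5377  1.6896  0.1948] op 0.0516
dp cm [  0.3822 -22.6673   3.9737] yaw -0.040 q [ 0.6992  0.3086 -0.4667  1.914   0.1677  0.9569  0.1615]
```

Emit:
arm_command([
  [0,-4,0],
  [0.1,-8,0],
  [0.2,-12,1],
  [0.2,-15.8,2],
  [0.2,-18,2],
], yaw=[-0.01,-0.02,-0.03,-0.04,-0.046], hand=[0,0,0,0,0])

```text
time: 10.65
ee_pos: [0.4819, 0.0028, 0.1586]
eef_rot: [1.0, 0.031, -0.001, -0.001]
wrist_force: [-0.5, 0.4, -0.3]
opening: 0.0849
```

```bash
python3 - <<'E'
from h import *
rel([.485,.043,.12],2.7)
E
```

```text
t 10.65 pos [0.4819 0.0028 0.1586] ang 3.53 tilt 0.09 F [-0.467   0.4135 -0.2559] op 0.0849
dp cm [ 0.5588 -3.9845  3.8666] yaw 0.015 q [ 0.4268  0.2916 -0.5716  2.0094  0.199   0.8956 -0.1892]
```

Emit:
arm_command([
  [0.2,-1.3,1.2],
  [0.4,-2.7,2.4],
  [0.5,-3.9,3.6],
  [0.5,-3.9,3.8],
  [0.5,-3.9,3.8],
], yaw=[0.01,0.01,0.01,0.01,0.01], hand=[0,0,0,0,0])

```text
time: 11.07
ee_pos: [0.4854, 0.0381, 0.1211]
eef_rot: [1.0, 0.024, -0.001, -0.0]
wrist_force: [-0.7, 0.0, 1.4]
opening: 0.0939
```

```bash
python3 - <<'E'
from h import *
rel([.485,.043,.073],2.7)
E
```

```text
t 11.07 pos [0.4854 0.0381 0.1211] ang 2.80 tilt 0.07 F [-0.6572  0.036   1.3953] op 0.0939
dp cm [-0.0147 -0.488   4.8138] yaw 0.002 q [ 0.3357  0.3604 -0.5605  2.0276  0.2579  0.8229 -0.3242]
```

Emit:
arm_command([
  [0,-0.2,1.5],
  [0,-0.4,3],
  [0,-0.4,4.2],
  [0,-0.4,4.8],
  [0,-0.4,4.8],
], yaw=[0,0,0,0,0], hand=[0,0,0,0,0])

```text
time: 11.48
ee_pos: [0.4855, 0.0405, 0.0726]
eef_rot: [1.0, 0.023, -0.001, -0.0]
wrist_force: [0.2, 0.3, 0.1]
opening: 0.0943
```

```bash
python3 - <<'E'
from h import *
rel([.485,.043,.072],2.7)
im=grab_frame('side'); cv2.imwrite('pics/side10.png',im)
cv2.imwrite('pics/d10.png',cv2.resize(im[130:210,210:310],None,fx=7,fy=7,interpolation=cv2.INTER_CUBIC))
E
```

```text
t 11.48 pos [0.4855 0.0405 0.0726] ang 2.62 tilt 0.08 F [0.2027 0.3061 0.0671] op 0.0943
dp cm [-0.0346 -0.2564  0.0568] yaw -0.001 q [ 0.2919  0.4415 -0.522   2.0565  0.3268  0.7247 -0.3907]
```

View pics/d10.png

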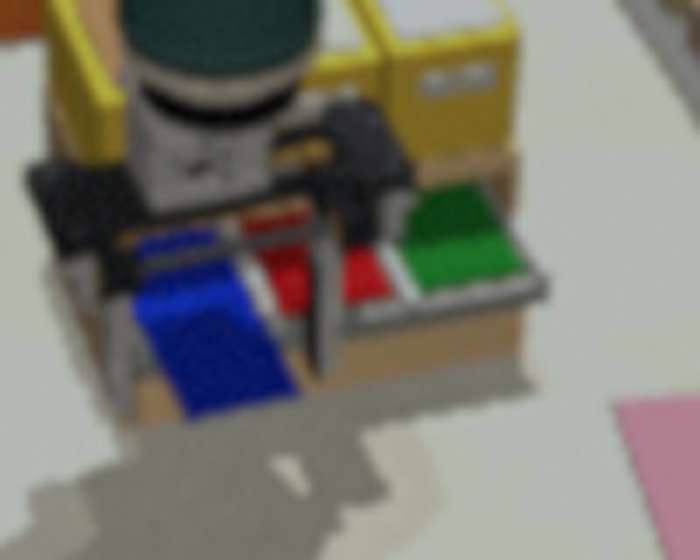

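Emit:
arm_command([
  [0,-0.1,0.05],
  [0,-0.1,0.05],
  [0,-0.1,0.05],
  [0,-0.1,0.05],
  [0,-0.1,0.05],
], yaw=[0,0,0,0,0], hand=[1,1,1,1,1])

```text
time: 11.95
ee_pos: [0.486, 0.0418, 0.073]
eef_rot: [1.0, 0.023, 0.0, 0.0]
wrist_force: [-0.8, 0.3, -0.7]
opening: 0.0641
```

Emit:
arm_command([
  [0,0,0],
  [0,0,0],
  [0,0,0],
  [0,0,0],
  [0,0,0],
], yaw=[0,0,0,0,0], hand=[1,1,1,1,1])

```text
time: 12.37
ee_pos: [0.486, 0.0418, 0.0728]
eef_rot: [1.0, 0.023, 0.0, 0.0]
wrist_force: [-0.1, -0.8, 3.2]
opening: 0.0597
```

Emit:
arm_command([
  [0,0,0],
  [0,0,-0.2],
  [0,0,-0.5],
  [0,0,-0.9],
  [0,0,-1.3],
], yaw=[0,0,0,0,0], hand=[1,1,1,1,1])

```text
time: 12.78
ee_pos: [0.4858, 0.0419, 0.0861]
eef_rot: [1.0, 0.023, -0.0, -0.0]
wrist_force: [0.8, -0.3, -0.8]
opening: 0.0592
```

```bash
python3 - <<'E'
from h import *
rel([.485,-.1,.087],0.6)
im=grab_frame('side'); cv2.imwrite('pics/side11.png',im)
cv2.imwrite('pics/d11.png',cv2.resize(im[130:210,210:310],None,fx=7,fy=7,interpolation=cv2.INTER_CUBIC))
E
```

```text
t 12.78 pos [0.4858 0.0419 0.0861] ang 2.64 tilt 0.02 F [ 0.8305 -0.2664 -0.8165] op 0.0592
dp cm [-0.734  14.1693 -0.0939] yaw 0.036 q [ 0.3011  0.4188 -0.5347  2.0491  0.3083  0.751  -0.3775]
```

View pics/d11.png

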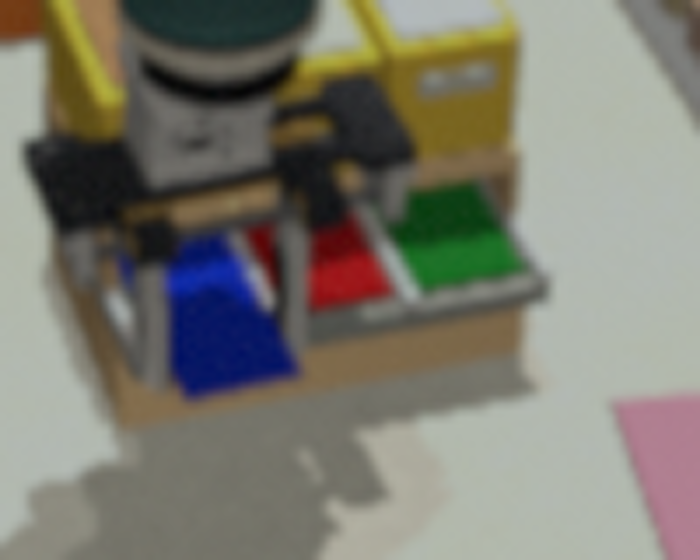

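Emit:
arm_command([
  [-0.05,1,0],
  [-0.2,3.5,-0.1],
  [-0.3,6.5,-0.1],
  [-0.45,9.5,-0.1],
  [-0.55,12.5,-0.1],
], yaw=[0,0,0,0,0], hand=[1,1,1,1,1])

```text
time: 13.25
ee_pos: [0.4856, -0.0854, 0.0867]
eef_rot: [1.0, 0.023, -0.0, 0.0]
wrist_force: [0.8, -0.1, -0.5]
opening: 0.0594
```

Emit:
arm_command([
  [-0.1,2,-0.4],
  [-0.1,3,-1.2],
  [-0.1,3,-2.2],
  [-0.1,3,-3.2],
  [-0.1,3,-3.2],
], yaw=[0.01,0.02,0.034,0.034,0.034], hand=[1,1,1,1,1])

```text
time: 13.67
ee_pos: [0.4876, -0.1122, 0.1209]
eef_rot: [1.0, 0.007, 0.001, 0.0]
wrist_force: [0.8, 0.5, -0.4]
opening: 0.0594
```

```bash
python3 - <<'E'
from h import *
rel([.542,-.236,.11],0.6)
for n in('side','top'):
  im=grab_frame(n); cv2.imwrite(f'pics/{n}12.png',im)
a=cv2.imread('pics/side12.png')[130:270,200:320];b=cv2.imread('pics/top12.png')[130:270,200:320]
cv2.imwrite('pics/d12.png',cv2.resize(np.hstack([a,b]),None,fx=3.3,fy=3.3,interpolation=cv2.INTER_CUBIC))
E
```

```text
t 13.67 pos [ 0.4876 -0.1122  0.1209] ang 0.77 tilt 0.16 F [ 0.8492  0.4699 -0.4489] op 0.0594
dp cm [ 5.2676 12.4466  1.1149] yaw 0.003 q [ 0.5959  0.3729 -0.5116  2.0005  0.2456  0.8247 -0.0404]
```

View pics/d12.png

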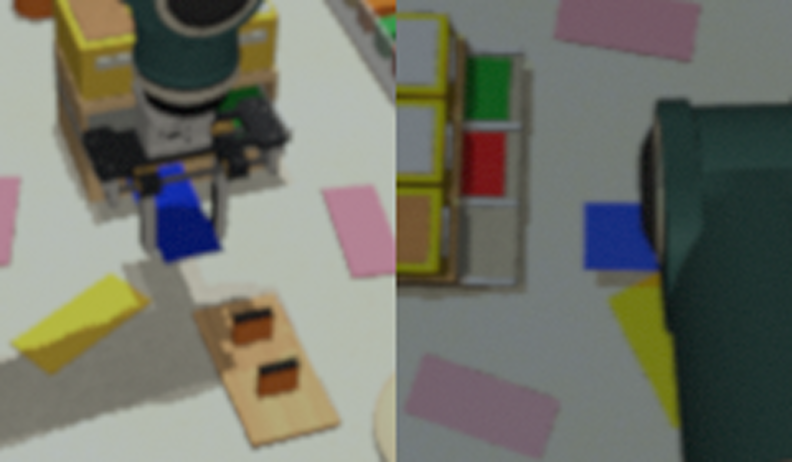

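```bash
python3 - <<'E'
from h import *
im=cv2.imread('pics/top12.png').astype(float);S=im[:,:,0]-im[:,:,2]
print(np.round(S[200,250:270]).astype(int))
print(np.round(S[186:216,262]).astype(int))
for z in(.08,.1,.12,.14): print(z,ray('top',257.3,201,z))
b=cv2.imread('pics/side12.png')[175:215,232:272]
cv2.imwrite('pics/d13.png',cv2.resize(b,None,fx=14,fy=14,interpolation=cv2.INTER_CUBIC))
for X in ([.459,-.147,.121],[.519,-.147,.121],[.459,-.007,.121],[.519,-.007,.121],[.459,-.007,.111],[.519,-.007,.111]): print(X,proj('side',np.array(X)),(proj('side',np.array(X))-[231.5,174.5])*14)
E
```

```text
[  4   2   2   4   4   9  27  67  98 103 106 109 107 106 108 103 105 104
 107 103]
[  5   5   6   7  16  55  92 107 104 103 106 105 108 103 107 106 103 105
 106 107 105 104 106 104 100  63   8 -11 -13 -14]
0.08 [ 0.4888 -0.0087  0.08  ]
0.1 [ 0.4868 -0.009   0.1   ]
0.12 [ 0.4847 -0.0094  0.12  ]
0.14 [ 0.4827 -0.0097  0.14  ]
[0.459, -0.147, 0.121] [249.5004 208.8854] [252.0059 481.3959]
[0.519, -0.147, 0.121] [267.8747 205.118 ] [509.2454 428.6523]
[0.459, -0.007, 0.121] [237.339  180.6606] [81.7455 86.2478]
[0.519, -0.007, 0.121] [254.6454 177.3978] [324.0349  40.5692]
[0.459, -0.007, 0.111] [237.3697 182.9449] [ 82.1754 118.228 ]
[0.519, -0.007, 0.111] [254.603  179.6747] [323.4417  72.4453]
```

View pics/d13.png

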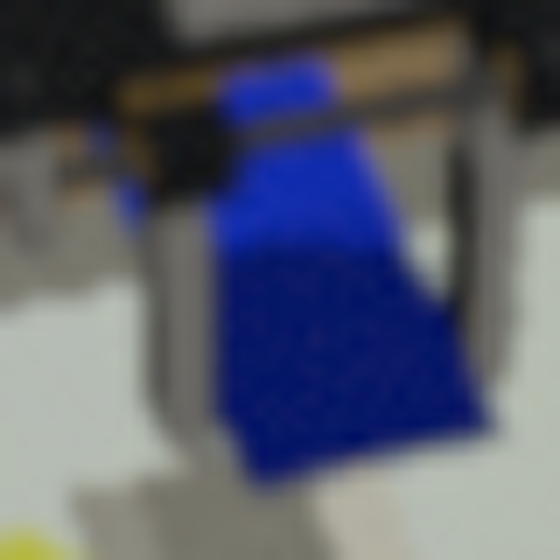

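Emit:
arm_command([
  [0.6,1.2,0],
  [1.8,4,0],
  [3.2,7,0],
  [4.6,10,0],
  [5.4,12,0.5],
], yaw=[0,0,0,0,0], hand=[1,1,1,1,1])

```text
time: 14.18
ee_pos: [0.5433, -0.2358, 0.1137]
eef_rot: [1.0, 0.006, 0.0, 0.001]
wrist_force: [0.3, -0.1, -1.1]
opening: 0.059
```

```bash
python3 - <<'E'
from h import *
rel([.543,-.2315,.07],0.6)
E
```

```text
t 14.18 pos [ 0.5433 -0.2358  0.1137] ang 0.64 tilt 0.07 F [ 0.3347 -0.0646 -1.0507] op 0.0590
dp cm [-0.0288 -0.4304  4.3744] yaw 0.001 q [ 0.7017  0.5242 -0.45    1.7801  0.2826  0.9002  0.1386]
```

Emit:
arm_command([
  [0,-0.2,1],
  [0,-0.4,2.2],
  [0,-0.4,3.4],
  [0,-0.4,4.2],
  [0,-0.4,4.2],
], yaw=[0,0,0,0,0], hand=[1,1,1,1,1])

```text
time: 14.6
ee_pos: [0.5409, -0.2274, 0.0696]
eef_rot: [1.0, 0.007, -0.001, -0.001]
wrist_force: [0.3, -0.5, -0.8]
opening: 0.0593
```

```bash
python3 - <<'E'
from h import *
rel([.543,-.2315,.048],0.6)
for n in('side','top'):
  im=grab_frame(n); cv2.imwrite(f'pics/{n}14.png',im)
a=cv2.imread('pics/side14.png')[190:280,230:330];b=cv2.imread('pics/top14.png')[140:230,270:370]
cv2.imwrite('pics/d14.png',cv2.resize(a,None,fx=7,fy=6.5,interpolation=cv2.INTER_CUBIC))
cv2.imwrite('pics/e14.png',cv2.resize(b,None,fx=5,fy=5,interpolation=cv2.INTER_CUBIC))
E
```

```text
t 14.60 pos [ 0.5409 -0.2274  0.0696] ang 0.78 tilt 0.18 F [ 0.2993 -0.4785 -0.8054] op 0.0593
dp cm [0.2128 0.4205 2.1572] yaw 0.003 q [ 0.6753  0.5785 -0.4301  1.814   0.3163  0.8204  0.1019]
```

View pics/d14.png

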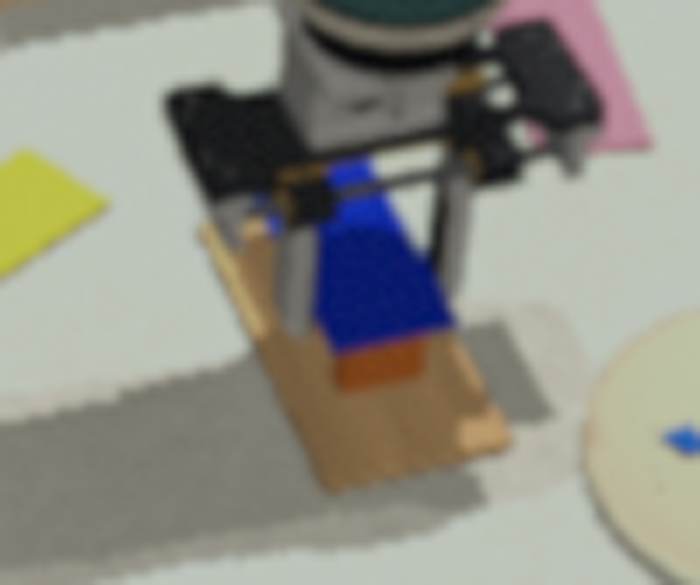

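View pics/e14.png

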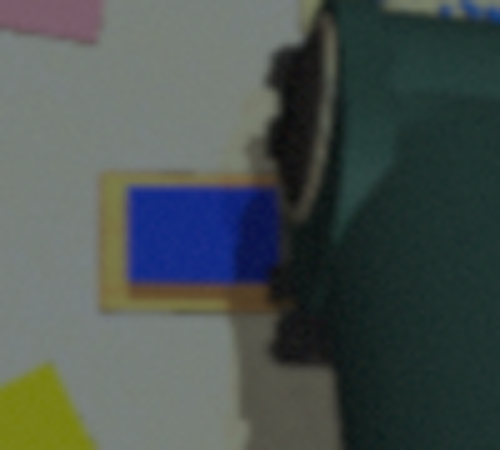

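```bash
python3 - <<'E'
from h import *
rel([.543,-.2315,.048],0.6)
im=cv2.imread('pics/top14.png').astype(float);S=im[:,:,0]-im[:,:,2]
def cr(v,lo,thr=50):
    i=np.where(v>thr)[0];a=i[0];b=i[-1]
    return lo+a-(v[a]-thr)/(v[a]-v[a-1]), lo+b+(v[b]-thr)/(v[b]-v[b+1])
L=[]
for c in range(299,322):
    a,b=cr(S[168:206,c],168);L.append((c,a,b))
L=np.array(L);P=np.array([ray('top',c,a,.0725)[:2] for c,a,b in L]);Q=np.array([ray('top',c,b,.0725)[:2] for c,a,b in L])
for A in(P,Q):
    k=np.polyfit(A[:,1],A[:,0],1);print('edge slope',k[0],'x at -.16',np.polyval(k,-.16),'x at -.198',np.polyval(k,-.198))
t=[ray('top',cr(S[r,285:325],285)[0],r,.0725)[:2] for r in range(180,194)]
print('tail',np.mean(t,0))
E
```

```text
t 14.70 pos [ 0.5419 -0.2281  0.0715] ang 0.74 tilt 0.04 F [ 0.7564 -0.4284 -0.9113] op 0.0590
dp cm [0.1106 0.3471 2.3543] yaw 0.002 q [ 0.6761  0.5762 -0.4307  1.8122  0.3156  0.822   0.1024]
edge slope -0.0009692940043502952 x at -.16 0.5675254994484292 x at -.198 0.5675623326205946
edge slope -0.048428274703254136 x at -.16 0.5098247884766222 x at -.198 0.5116650629153457Traceback (most recent call last):
  File "<stdin>", line 13, in <module>
  File "<stdin>", line 6, in cr
IndexError: index 40 is out of bounds for axis 0 with size 40
```

```bash
python3 - <<'E'
from h import *
im=cv2.imread('pics/top14.png').astype(float)
S=im[:,:,0]-im[:,:,2]
print(S[183,288:330].astype(int));print(S[170:204,305].astype(int));print(S[170:204,314].astype(int))
def half(v,lo,rise=True):
    hi=np.median(v[12:20]);
    pass
L=[]
for c in range(298,316):
    v=S[168:206,c];hi=np.median(v[12:20])
    i=np.where(v>hi/2-10)[0];a,b=i[0],i[-1];th=hi/2-10
    L.append((c,168+a-(v[a]-th)/(v[a]-v[a-1]),168+b+(v[b]-th)/(v[b]-v[b+1])))
P=np.array([ray('top',c,a,.0735)[:2] for c,a,b in L]);Q=np.array([ray('top',c,b,.0735)[:2] for c,a,b in L])
for A in(P,Q):
    k=np.polyfit(A[:,1],A[:,0],1);print('edge slope',k[0],'x at -.155',np.polyval(k,-.155))
t=[]
for r in range(180,194):
    v=S[r,288:315];a=np.where(v>35)[0][0];t.append(ray('top',288+a-(v[a]-35)/(v[a]-v[a-1]),r,.0735)[:2])
print('tail',np.mean(t,0))
E
```

```text
[  0 -13 -38 -50 -50 -46 -26  26  84 110 113 115 118 113 118 114 117 116
 114 115 114 114 115 113 115 112 111 107 101  96  80  66  64  65  65  65
  59  41  12  -3  -8  -8]
[  5   5   4   1 -15 -43 -21  55 104 114 115 115 114 116 113 114 116 115
 110 114 115 116 113 115 112  98  40 -26 -50 -51 -50 -43 -17   2]
[ -3  -4  -8  -9 -21 -45 -35  37  94 108 114 113 111 111 111 115 113 114
 113 115 113 115 115 112 116 104  49 -17 -45 -47 -52 -47 -20  -4]
edge slope -0.012119508889729479 x at -.155 0.5674888060783475
edge slope -0.012268411655183152 x at -.155 0.50925954041488
tail [ 0.5371 -0.1225]
```

Emit:
arm_command([
  [0.1,0.2,0.5],
  [0.25,0.5,1],
  [0.25,0.5,1.5],
  [0.25,0.5,1.8],
  [0.25,0.5,1.8],
], yaw=[0,0,0,0,0], hand=[1,1,1,1,1])

```text
time: 15.12
ee_pos: [0.5441, -0.2335, 0.0529]
eef_rot: [1.0, 0.006, -0.0, -0.0]
wrist_force: [-0.2, 0.5, -0.7]
opening: 0.0592
```

```bash
cat > meas.py <<'E'
from h import *
import sys
tag=sys.argv[1];z=float(sys.argv[2])
rel([.5445,-.2335,.048],0.6)
top=grab_frame('top');side=grab_frame('side')
rel([.5445,-.2335,.048],0.6)
cv2.imwrite(f'pics/top{tag}.png',top);cv2.imwrite(f'pics/side{tag}.png',side)
im=top.astype(float);S=im[:,:,0]-im[:,:,2]
L=[]
for c in range(299,315):
    v=S[168:206,c];hi=np.median(v[12:20])
    i=np.where(v>hi/2-10)[0];a,b=i[0],i[-1];th=hi/2-10
    L.append((c,168+a-(v[a]-th)/(v[a]-v[a-1]),168+b+(v[b]-th)/(v[b]-v[b+1])))
P=np.array([ray('top',c,a,z)[:2] for c,a,b in L]);Q=np.array([ray('top',c,b,z)[:2] for c,a,b in L])
m=[]
for A in(P,Q):
    k=np.polyfit(A[:,1],A[:,0],1);m.append(np.polyval(k,-.1985));print('edge slope',k[0])
print('centre x at -.1985',np.mean(m))
t=[]
for r in range(180,194):
    v=S[r,288:315];a=np.where(v>35)[0][0];t.append(ray('top',288+a-(v[a]-35)/(v[a]-v[a-1]),r,z)[:2])
print('tail',np.mean(t,0),'centre y',np.mean(t,0)[1]-.07)
cv2.imwrite(f'pics/d{tag}.png',cv2.resize(side[190:280,230:330],None,fx=7,fy=6.5,interpolation=cv2.INTER_CUBIC))
E
python3 meas.py 15 .054
```

```text
t 15.12 pos [ 0.5441 -0.2335  0.0529] ang 0.69 tilt 0.06 F [-0.2005  0.5462 -0.6899] op 0.0592
dp cm [0.0416 0.0007 0.4875] yaw 0.001 q [ 0.672   0.609  -0.4181  1.8085  0.3312  0.7947  0.0979]
t 15.22 pos [ 0.5444 -0.2335  0.0536] ang 0.69 tilt 0.02 F [-0.1906 -0.0699 -1.4485] op 0.0590
dp cm [ 0.0064 -0.0007  0.5604] yaw 0.002 q [ 0.6721  0.608  -0.4185  1.8081  0.3309  0.7953  0.0981]
edge slope -0.005909221970397732
edge slope -0.015710660416769846
centre x at -.1985 0.541956374154025
tail [ 0.5401 -0.1286] centre y -0.198569701916147
```

View pics/d15.png

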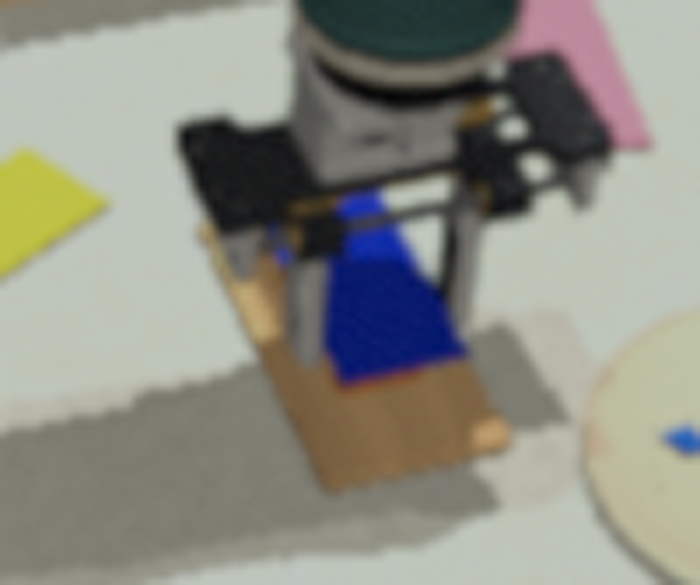

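Emit:
arm_command([
  [0,0,0.1],
  [0,0,0.2],
  [0,0,0.3],
  [0,0,0.4],
  [0,0,0.45],
], yaw=[0,0,0,0,0], hand=[1,1,1,1,1])

```text
time: 15.63
ee_pos: [0.5444, -0.2336, 0.0491]
eef_rot: [1.0, 0.006, -0.0, -0.0]
wrist_force: [-0.9, 0.1, -0.3]
opening: 0.0595
```

Emit:
arm_command([
  [0,0,0.05],
  [0,0,0.1],
  [0,0,0.1],
  [0,0,0.1],
  [0,0,0.1],
], yaw=[0,0,0,0,0], hand=[1,1,1,1,1])

```text
time: 16.05
ee_pos: [0.5445, -0.2336, 0.0483]
eef_rot: [1.0, 0.006, 0.0, -0.0]
wrist_force: [0.6, 0.2, -0.5]
opening: 0.0592
```

Emit:
arm_command([
  [0,0,0.03],
  [0,0,0.06],
  [0,0,0.06],
  [0,0,0.08],
  [0,0,0.08],
], yaw=[0,0,0,0,0], hand=[1,1,1,1,1])

```text
time: 16.47
ee_pos: [0.5446, -0.2336, 0.0479]
eef_rot: [1.0, 0.006, 0.0, 0.0]
wrist_force: [-4.3, 1.5, 8.6]
opening: 0.0594
```

```bash
python3 meas.py 16 .049
```

```text
t 16.47 pos [ 0.5446 -0.2336  0.0479] ang 0.69 tilt 0.01 F [-4.2911  1.4816  8.6347] op 0.0594
dp cm [-0.0057 -0.0139 -0.0139] yaw 0.002 q [ 0.669   0.6163 -0.4146  1.81    0.336   0.785   0.0941]
t 16.57 pos [ 0.5446 -0.2337  0.0479] ang 0.69 tilt 0.01 F [-4.2417  0.6894  8.7024] op 0.0590
dp cm [-0.0075 -0.0165 -0.0125] yaw 0.001 q [ 0.669   0.6163 -0.4146  1.81    0.336   0.7849  0.0941]
edge slope -0.021300403871991377
edge slope -0.015415833111514106
centre x at -.1985 0.542793156255007
tail [ 0.5408 -0.1289] centre y -0.19887152448890663
```

Emit:
arm_command([
  [0,0,-0.03],
  [0,0,-0.03],
  [0,0,-0.03],
  [0,0,-0.03],
  [0,0,-0.03],
], yaw=[0,0,0,0,0], hand=[1,1,0.3,0.2,0.1])

```text
time: 16.98
ee_pos: [0.5444, -0.2336, 0.0476]
eef_rot: [1.0, 0.006, -0.0, -0.0]
wrist_force: [-0.0, -0.2, -0.8]
opening: 0.0752
```

Emit:
arm_command([
  [0,0,0],
  [0,0,0],
  [0,0,0],
  [0,0,0],
  [0,0,0],
], yaw=[0,0,0,0,0], hand=[0.05,0.05,0.05,0.05,0.05])

```text
time: 17.4
ee_pos: [0.5445, -0.2336, 0.0477]
eef_rot: [1.0, 0.006, -0.0, -0.0]
wrist_force: [0.6, 0.1, -0.3]
opening: 0.0892
```

```bash
python3 meas.py 17 .049
```

```text
t 17.40 pos [ 0.5445 -0.2336  0.0477] ang 0.69 tilt 0.01 F [ 0.6309  0.0846 -0.2659] op 0.0892
dp cm [ 0.0035 -0.012  -0.0324] yaw 0.002 q [ 0.6691  0.6166 -0.4146  1.8101  0.3359  0.7848  0.0943]
t 17.50 pos [ 0.5445 -0.2336  0.0477] ang 0.69 tilt 0.01 F [-0.0042  0.0099  0.0351] op 0.0893
dp cm [ 0.0022 -0.0114 -0.0313] yaw 0.002 q [ 0.6691  0.6166 -0.4146  1.8101  0.3358  0.7848  0.0942]
edge slope -0.017691417180950447
edge slope -0.015731227535632837
centre x at -.1985 0.54278620121996
tail [ 0.5408 -0.1289] centre y -0.19891566969246544
```

View pics/d17.png

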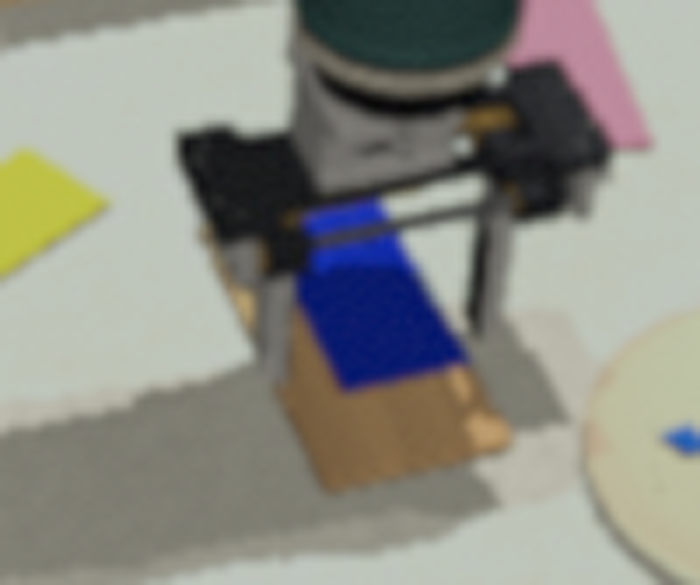

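Fingers are clear of the glass on both sides, so I'll rise straight up and then move off to the right to get a clean view.

Emit:
arm_command([
  [0,0,-1],
  [0,0,-3],
  [0,0,-6],
  [0,0,-9.5],
  [0,0,-13],
], yaw=[0,0,0,0,0], hand=[0.05,0.05,0.05,0.05,0.05])

```text
time: 17.92
ee_pos: [0.5441, -0.2333, 0.1797]
eef_rot: [1.0, 0.006, -0.0, -0.0]
wrist_force: [0.6, -0.8, -0.1]
opening: 0.0893
```

Emit:
arm_command([
  [-3,2,-1],
  [-6,5,-2],
  [-9,8,-3],
  [-12,11,-4],
  [-15,14,-4],
], yaw=[0.08,0.16,0.24,0.32,0.4], hand=[0.05,0.05,0.05,0.05,0.05])

```text
time: 18.33
ee_pos: [0.3998, -0.3721, 0.2202]
eef_rot: [0.981, -0.194, 0.001, 0.001]
wrist_force: [1.4, -0.3, 0.7]
opening: 0.0892
```

```bash
python3 meas.py 18 .049; python3 - <<'E'
import cv2
b=cv2.imread('pics/top18.png');cv2.imwrite('pics/e18.png',cv2.resize(b[110:240,150:380],None,fx=3.4,fy=3.4,interpolation=cv2.INTER_CUBIC))
E
```

```text
t 18.33 pos [ 0.3998 -0.3721  0.2202] ang -22.42 tilt 0.17 F [ 1.3611 -0.3178  0.6684] op 0.0892
dp cm [  8.0466 -18.3447  17.2228] yaw -0.402 q [ 0.9892  0.2994 -0.3561  1.8089  0.119   1.0511  0.1975]
t 18.43 pos [ 0.3959 -0.3759  0.2188] ang -22.91 tilt 0.15 F [ 0.9449  0.3504 -0.1268] op 0.0895
dp cm [  8.1429 -18.9478  17.0329] yaw -0.410 q [ 0.993   0.3009 -0.3504  1.8098  0.1204  1.0504  0.1974]
edge slope -0.017382497946233068
edge slope -0.015883827104302282
centre x at -.1985 0.5427814699482088
tail [ 0.5408 -0.1291] centre y -0.19905413259182583
```

View pics/e18.png

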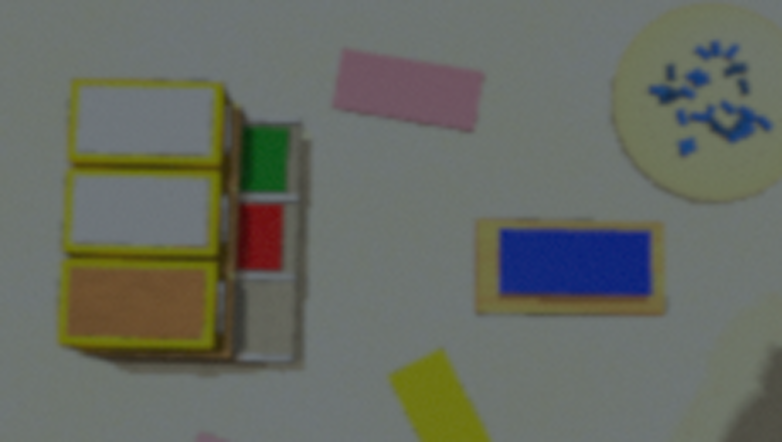

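View pics/side18.png

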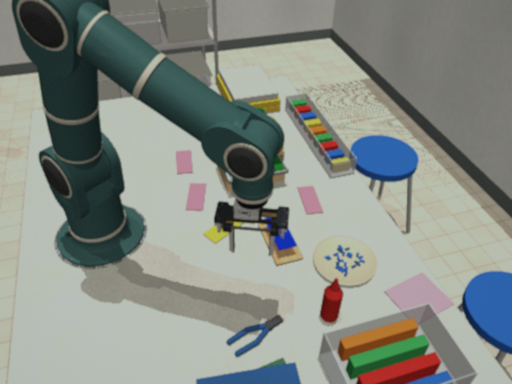

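Emit:
arm_command([
  [0,0,0],
  [0,0,0],
  [0,0,0],
  [0,0,0],
  [0,0,0],
], yaw=[0,0,0,0,0], hand=[0.05,0.05,0.05,0.05,0.05])

```text
time: 18.85
ee_pos: [0.4013, -0.3702, 0.2175]
eef_rot: [0.981, -0.192, -0.0, -0.0]
wrist_force: [0.3, 0.1, 0.1]
opening: 0.0893
```

```bash
python3 -c "
from h import *
rel([.4,-.37,.22],-22);print(sign_off())"
```

```text
t 18.85 pos [ 0.4013 -0.3702  0.2175] ang -22.13 tilt 0.02 F [0.2713 0.0926 0.0759] op 0.0893
dp cm [-0.1239  0.0333 -0.2495] yaw -0.002 q [ 0.9853  0.3038 -0.3571  1.8098  0.1206  1.0494  0.1967]
the job is handed in; nothing more can be done
None
```

The blue glass strip is resting on the stand's two bars, and I handed the job in at 18.9 s. I drew it out in five short pressed strokes to about 48 mm of overhang and let go. I then gripped it by its two sides, pulled and lifted it out, and set it down until the bars took about 8.6 N before opening the fingers.

**Last checks, top view**
- **Centre:** the glass centre measured (0.543, −0.199) against a stand centre of (0.542, −0.1985), so it is within about 1 mm.
- **Direction:** its yaw is about 0.95° against the stand's 0.6°.
- **Other things:** the red and green strips look unmoved, and nothing looked disturbed in the parts of both pictures I viewed. The arm is clear of everything.

**What did not go as described**
- **No lean:** the moves offer no tilt, so I dragged with the gripper upright instead of leaning 35 to 45 degrees. The front of the finger pads overlapped the bare glass at the start. At one point a sideways force of about 6 N appeared, probably the gripper's body touching the drawers; this is well under 40 N.
- **Failed stroke:** the first stroke did not carry the glass.
- **Press peak:** one early press briefly read 42.6 N, above the 5 to 20 N wanted and close to the 45 N limit. I slowed the later presses, and the readings after them were 10 to 12 N.
- **Level:** I could not measure tilt directly. I judge it level from contact at the expected height and from the glass not shifting when I let go.

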